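# Hold the scrap bin open with its wrist lever and ease the lid shut

## Robot

A 6-joint arm with a two-finger parallel gripper is mounted at the origin on the work surface. World frame = base frame: x ahead of the robot, y to its left, z up, the work surface at z = 0. Lengths are in mm, angles in rad, forces in N, time in s.
With the tool pointing down it reaches from about 350 to 875 mm from the base axis. Payload 4.2 kg.
Tool frame: the origin (TCP) lies on the centre line of the jaws, within the pads' length; the fingertips stand 25 mm ahead of it and the grasp point (between the pads) lies 6 mm ahead of it; x points along the fingers, y is the direction in which the jaws open and shut, and the axes are right-handed (so a half turn about x gives the same grasp; the last joint's range is limited). The gripper opens to 85 mm and grips with 20 to 120 N. Pads are 22 mm wide; open, the fingers measure 114 mm over their backs; the gripper's body (76 mm by 85 mm) begins 54 mm behind the grasp point. The pads swing forward as they close: fully open they stand 13 mm farther back than shut.
Start: joints at [0.259, 0.385, 0.008, 0, -1.194, -0.259], TCP at [624.979, 0.025, 233.412] pointing down, gripper open.
Joint ranges: [-3.14, 3.14], [-1.21, 2.06], [-1.07, 1.41], [-3.16, 2.05], [-2.99, -0.16], [-3.1, 3.1]. Speed limits (rad/s): [2.79, 2.79, 3.14, 3.14, 3.14, 3.14].

## Interface

Orientations are given as a unit quaternion [x, y, z, w].
In Python, from workcell import manip, snapshot, camera_params, close_job gives the robot as it stands.
- The arm moves only by the tool servo_tool, never from a script. Its argument "rows" is a list of rows, each an object with "turn": the turn, a rotation vector about the tool's x, y, z in degrees, a list of three; "xyz": the shift along the tool's x, y, z in m, a list of three; "grip": the finger opening in m, from 0 to 0.0854. In form: [{"turn": [ax, ay, az], "xyz": [dx, dy, dz], "grip": grip}, ...]. A call has 1 to 10 rows; each row is the pose to reach, as a shift and turn from the pose commanded when the call began, along the tool's axes at that moment; what a row does not reach only later rows make up. A row lasts 1/12 s, in which the tool goes at most 41.7 mm and 7.16 degrees, less where a joint would pass 70% of its speed; a pose out of reach is approached as far as the arm can. A call with a gripper value outside its range is refused whole. The fingers move at their own pace and stop on an object; "force" is the grip in N (left out, the last holds). Time passes only in rows, so rows that repeat a pose let the fingers close. It gives the time, the measured TCP pose, the force and the opening at its end, in the units of the state.
- manip.observe(): the state, without advancing time (a new reading comes with each control period).
- snapshot(name): name is "scene" or "side" or "wrist"; returns the picture (480x640x3 uint8, red, green, blue); there is no depth.
- camera_params(name): a dict with "mtx" (3x3 intrinsics, pixels), "cam_to_world" (4x4, takes a point from camera to world coordinates). Camera axes: x right, y down, z forward; pixel columns grow to the right and rows downward; lengths in mm; the calibration is good to about 2 mm. A picture is of the moment at which its call begins: read the wrist's pose just before it. camera_params takes no time and is no camera call; for the wrist camera it gives the pose at the moment of the call.
- close_job(): hands the job in, once; it reports no verdict.
The state is a dict: "t": time; "joint_positions": joint angles; "dq": joint speeds; "joint_torque": joint torques, N m; "tcp_pos": TCP position; "ee_rot": TCP orientation; "wrist_force": force on the tool from outside, world axes, zero at the start; "wrist_torque": the same for the moment, N m; "finger_gap": finger opening in mm.
Only numpy, scipy, OpenCV 4.12 (cv2) and the standard library are available. Lean on these libraries where they do the work, as an engineer would, in place of code of your own. Each camera call takes 0.05 s, during which the arm holds its last target.

## Task

My hands are covered in chocolate, so open the steel scrap bin for me: press its black lever pad down with your fingertips until the lid stands wide open, and keep it there for three seconds while I scrape my board into it. Then let the lever up slowly, taking about three seconds over it, so that the lid comes down under control and shuts fully without dropping or slamming, and move clear. Work the lid by pressing the lever only - do not touch the lid, grip the lever or force it against its stop - and leave the jar, the jar lid, the pizza wheel and the spreader where they are.

Things in the scene. Friction and masses are not known exactly. Their poses are not given: they have to be found in the camera images.
- scrap_bin: Bench-top scrap bin fixed to the table: steel box, black base and rim, grey pail inside; 205 mm deep (its x), 175 mm wide (its y), rim 204 mm up. Origin: centre of its underside, on the table. Its -x side is the front, where the black lever pad sticks out; the lid is hinged along the top of its +x side, 203 mm up. Position and yaw vary.
- press_pad (a point): Middle of the top face of the lever's black pad: 120 mm along the bin's y, 44 mm along its x, 10 mm thick, tilted 0.14 rad at rest (outer edge high), -0.14 at the stop. At rest it is 185 mm above the table and 180 mm in front (-x) of the bin's centre, 78 mm off the front wall. It travels 50 mm down, almost straight (under 5 mm along the bin's x). Only the table is below.
- lever (a joint): Turn of the lever about its pivot, rad: 0 at rest (lid shut), grows as the pad is pressed down, hard stop at 0.28. The pad sinks about 18 mm per 0.1 rad. No spring: the lid's weight lifts the pad again, so it follows the fingers up. Pressing takes about 7 to 15 N at first, less as the lid rises.
- lid (a joint): Opening of the lid, rad: 0 shut, about 1.2 at the lever's stop. Rods at the back link it to the lever: it opens 4.3 times the lever's angle, about 0.024 rad per mm of pad travel. Wide open is more than 0.9 (lever over 0.21, pad 38 mm down); it need not reach the stop. With nothing on the lever it falls shut.
- lid_panel: The lid: steel plate 214 mm along the bin's x, 187 mm wide, 10 mm thick with a raised middle, top 220 mm above the table when shut. Origin at the hinge; it reaches to its own -x, level when shut; its front edge swings up and back. Not to be touched.
- press_bar: The lever: two flat steel bars along both sides of the bin, joined at the front by the black pad. Origin at its pivot, 150 mm above the table over the bin's centre; axes as the bin's when at rest. Its x axis turns with the lever.
- choc_jar: Loose closed jar of chocolate spread, brown with a paper label and white cap, 82 mm diameter, 118 mm tall, 0.55 kg, standing on the table near the bin; origin at the centre of its underside. Leave alone.
- jar_lid: Loose white plastic jar lid lying on the table, 81 mm diameter, 15 mm high; origin at the centre of its underside. Leave alone.
- pizza_wheel: Loose pizza wheel lying flat, yellow handle to its -x, steel wheel 88 mm diameter at its +x, 212 mm long, 24 mm high; origin on the table, 85 mm from the wheel's axle. Leave alone.
- spreader: Loose palette knife for spreading, lying flat along its x, orange handle to its -x, steel blade to its +x, 230 mm long, 30 mm wide, 20 mm high; origin on the table under its middle. Leave alone.

How it is judged (in metres and radians):
On the way, in this order (a step that is already met when the one before it is completed fails the run):
1. the lid is held wide open by the pressed lever for about three seconds (value of joint lid above 0.9 rad), for 2.5 s.
2. the lid has come down to about half way with the fingers still carrying the lever (value of joint lid between 0.2 and 0.6 rad and contact force between the fingers and press_bar above 0.3 N), for 0.1 s.
3. the lid is shut on the rim (value of joint lid below 0.03 rad), for 0.3 s.
At the end, for the whole second after the job is handed in: The lid is shut (under 0.03 rad), the lever is back up (under 0.02 rad), and the jar, jar lid, pizza wheel and spreader are within 10 mm of where they stood (value of joint lid below 0.03 rad and value of joint lever below 0.02 rad and distance of each of choc_jar, jar_lid, pizza_wheel, spreader from where it was at the start of the episode below 0.01 m); the robot touches nothing.
It fails at once if the lid dropped (closing faster than 2.5 rad/s) (velocity of joint lid below -2.5 rad/s).
It fails at once if the lid slammed (closing faster than 1.2 rad/s when nearly shut) (value of joint lid below 0.2 rad and velocity of joint lid below -1.2 rad/s).
It fails at once if the robot touched the lid itself (contact force between any of the fingers, the arm and lid_panel above 0.5 N).
It fails at once if the lever was gripped or forced (more than 40 N) (contact force between the fingers and press_bar above 40 N).
It fails at once if a bystander was pushed, lifted or tipped (distance of any of choc_jar, jar_lid, pizza_wheel, spreader from where it was at the start of the episode above 0.02 m or angle between choc_jar's own z axis and vertical above 0.3 rad).
It also fails if it takes over 48 s, if anything falls off the work surface, if the arm or the gripper's body presses on something with over 40 N, if the wrist force passes 120 N, or if a joint passes its speed limit or range.

## Working session

There is one attempt and no reset: what is moved stays moved. The work goes in short steps, Python scripts to look and compute and a tool call to move; the robot and the scene stay as the last step left them, time stands still between calls to the robot, and variables do not carry over. Pictures are saved under pics/ and viewed, and the job is handed in when it is done.

Besides the shell and the picture viewer there is one more tool, called after ">>>" as name([rows], argument=value, ...), one row to a line, values as JSON. servo_tool: Moves the arm, as the interface text tells. Its arguments: {"type":"object","properties":{"rows":{"type":"array","items":{"type":"object","properties":{"turn":{"type":"array","items":{"type":"number"}},"xyz":{"type":"array","items":{"type":"number"}},"grip":{"type":"number"}}}},"force":{"type":"number"}},"required":["rows"]}

```bash
mkdir -p pics
python3 - <<'E'
from workcell import manip, snapshot, camera_params
import cv2
print(manip.observe())
for n in ["scene","side"]:
    cv2.imwrite(f"pics/{n}0.png",snapshot(n)[:,:,::-1]); print(n,camera_params(n))
E
```

```text
{'t': 0.0, 'joint_positions': array([ 2.58607883e-01,  3.85549801e-01,  6.61659367e-03, -5.31437445e-04,
       -1.19404200e+00, -2.58594256e-01]), 'dq': array([-1.69427593e-04, -3.65919508e-05,  1.89384628e-03,  9.58021348e-04,
        4.68760426e-04, -6.65210208e-04]), 'joint_torque': array([-9.55001960e-04, -3.92286408e+01,  1.88399577e+01,  4.18616563e+00,
       -4.72148502e-03,  8.27910434e-07]), 'tcp_pos': array([6.24399217e+02, 2.77382351e-02, 2.32317261e+02]), 'ee_rot': array([-0.49941581,  0.5006234 ,  0.50049235,  0.49946719]), 'wrist_force': array([0.41916603, 0.39142148, 1.00248483]), 'wrist_torque': array([-0.00176914, -0.02718808, -0.03970811]), 'finger_gap': 85.72877486999698}
scene {'mtx': array([[623.98981479,   0.        , 321.67872307],
       [  0.        , 623.98981479, 239.97180418],
       [  0.        ,   0.        ,   1.        ]]), 'cam_to_world': array([[-2.46960743e-01,  5.67395443e-01, -7.85539816e-01,
         1.71822738e+03],
       [ 9.68826617e-01,  1.60996314e-01, -1.88295441e-01,
         3.46005474e+02],
       [ 1.96310402e-02, -8.07553465e-01, -5.89467577e-01,
         1.03073528e+03],
       [ 0.00000000e+00,  0.00000000e+00,  0.00000000e+00,
         1.00000000e+00]])}
side {'mtx': array([[471.52990483,   0.        , 316.06939943],
       [  0.        , 471.52990483, 241.13545158],
       [  0.        ,   0.        ,   1.        ]]), 'cam_to_world': array([[ 7.48789150e-01, -4.38817018e-01,  4.96743831e-01,
         7.50158324e+01],
       [-6.62800639e-01, -4.92138168e-01,  5.64353911e-01,
        -4.38818602e+02],
       [-3.18150084e-03, -7.51824214e-01, -6.59355921e-01,
         7.27233130e+02],
       [ 0.00000000e+00,  0.00000000e+00,  0.00000000e+00,
         1.00000000e+00]])}
```

View pics/scene0.png

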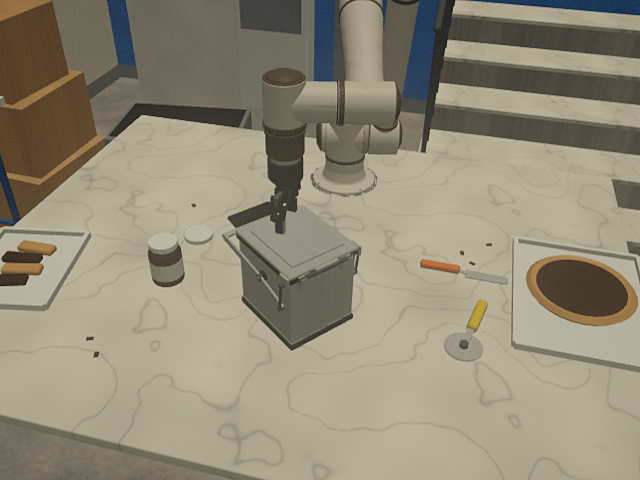

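View pics/side0.png

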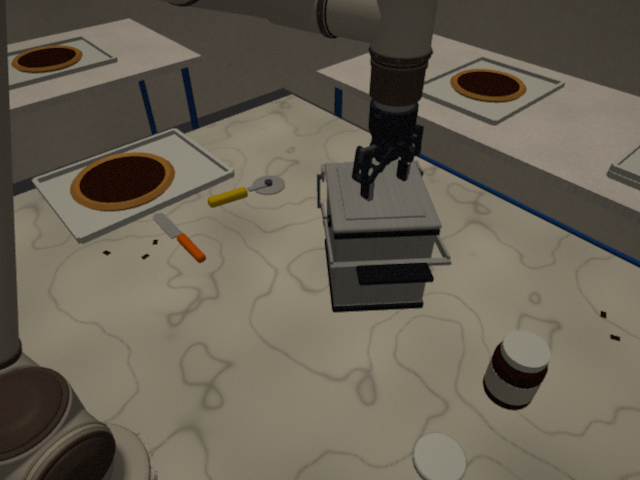

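Run:
```python
import cv2
a=cv2.imread("pics/side0.png")[120:320,290:470]; cv2.imwrite("pics/side0c.png",cv2.resize(a,None,fx=3,fy=3,interpolation=cv2.INTER_CUBIC)[:600])
a=cv2.imread("pics/scene0.png")[170:360,200:390]; cv2.imwrite("pics/scene0c.png",cv2.resize(a,None,fx=3,fy=3,interpolation=cv2.INTER_CUBIC))
```

```text
(no output)
```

View pics/side0c.png

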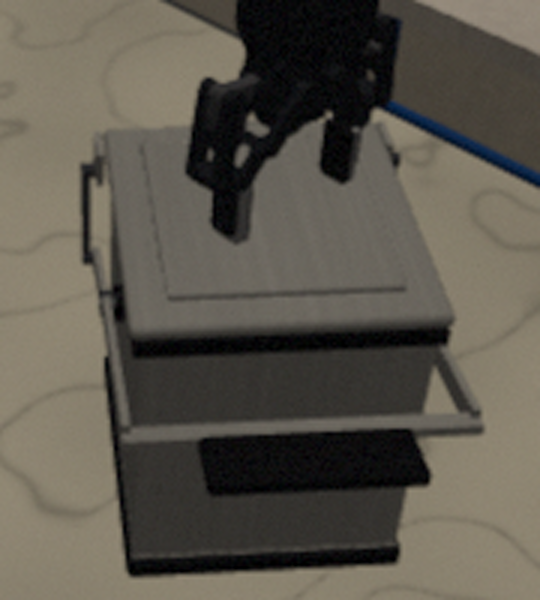

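View pics/scene0c.png

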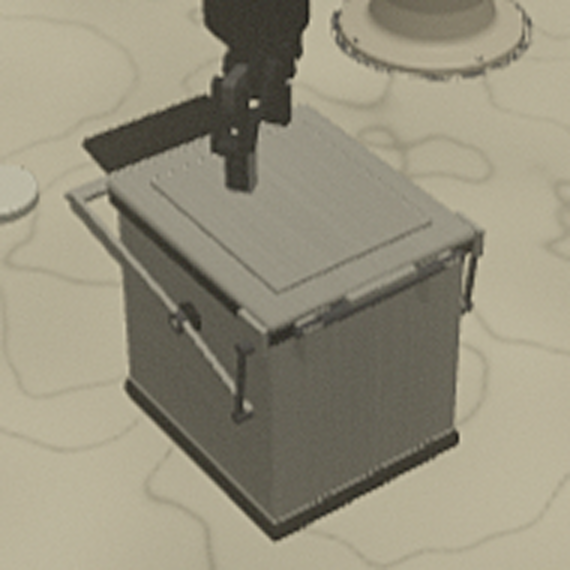

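```bash
cat > h.py <<'E'
import numpy as np
from workcell import camera_params
from scipy.optimize import least_squares
def proj(n,P,c={}):
    if n not in c: c[n]=camera_params(n)
    T=np.linalg.inv(c[n]['cam_to_world']); q=(T[:3,:3]@np.asarray(P,float).T).T+T[:3,3]
    uv=(c[n]['mtx']@q.T).T; return uv[:,:2]/uv[:,2:]
def b2w(p,x,y,a):
    p=np.asarray(p,float);R=np.array([[np.cos(a),-np.sin(a),0],[np.sin(a),np.cos(a),0],[0,0,1]]);return p@R.T+[x,y,0]
E
python3 - <<'E'
from h import *
b=102.5;w=87.5
obs=[("scene",(b,-w,0),278,540),("scene",(-b,-w,0),127,388),("scene",(b,w,0),458,440),
("side",(-b,w,0),130,573),("side",(-b,-w,0),398,560)]
lid=[("side",(101.5-214,93.5,214),130,333),("side",(101.5-214,-93.5,214),452,320),("side",(101.5,93.5,214),105,130),
("scene",(101.5,-93.5,214),267,330),("scene",(101.5,93.5,214),480,235),("scene",(-112.5,-93.5,214),108,185)]
def px(o): return [o[2]/3+(200 if o[0]=="scene" else 290),o[3]/3+(170 if o[0]=="scene" else 120)]
def res(v,O): return np.concatenate([proj(o[0],b2w([o[1]],*v))[0]-px(o) for o in O])
for O in (obs,lid,obs+lid):
    r=least_squares(res,[640,-20,0.3],args=(O,)); print(r.x,np.round(r.fun,1))
v=r.x
print("pad",b2w([(-180,0,185)],*v))
c=[(-180+s*21.8,t*60,185-s*3.1) for s,t in((1,1),(1,-1),(-1,-1),(-1,1))]
for n,o in(("side",(290,120)),("scene",(200,170))): print(n,np.round((proj(n,b2w(c,*v))-o)*3))
E
```

```text
[638.52520214  27.97948333   0.9252224 ] [-0.2 -0.1  0.4  2.3 -1.5  0.7  0.6  1.2 -2.4  0.1]
[645.04007789  33.6914169    0.89970143] [-0.8 -1.2  0.8 -0.9 -0.8 -0.8  0.  -0.2 -0.7 -0.7 -1.2 -1.1]
[642.08798931  31.03301994   0.90875964] [-0.3  1.3  1.4  2.8 -0.7  2.5 -0.  -1.1 -3.1 -1.1 -0.4  0.6  1.4  0.3
 -1.5  0.5 -0.2 -1.3 -1.6 -2.  -2.  -1.7]
pad [[ 531.43757047 -110.94051567  185.        ]]
side [[195. 429.]
 [409. 420.]
 [430. 467.]
 [206. 478.]]
scene [[236. 122.]
 [111. 172.]
 [ 82. 140.]
 [206.  93.]]
```

```bash
cat >> h.py <<'E'
from scipy.spatial.transform import Rotation as Ro
def rel(tgt):
    from workcell import manip
    s=manip.observe();R=Ro.from_quat(s['ee_rot']).as_matrix()
    return R.T@(np.array(tgt)-s['tcp_pos'])
E
python3 - <<'E'
from h import *
from workcell import manip
s=manip.observe();R=Ro.from_quat(s['ee_rot']).as_matrix();print(R.round(3))
print(rel((530,-113,300)))
yb=np.array([-np.sin(.909),np.cos(.909),0]);t=R.T@yb;print(np.degrees(np.arctan2(t[2],t[1])))
E
```

```text
[[-0.002 -1.     0.   ]
 [-0.     0.     1.   ]
 [-1.     0.002 -0.   ]]
[ -67.3798418    94.59177945 -113.05749758]
37.90979637927333
```

>>> servo_tool([
  {"xyz": [-0.03,0,0],"turn": [0,0,0],"grip": 0.085},
  {"xyz": [-0.068,0,0],"turn": [0,0,0],"grip": 0},
  {"xyz": [-0.068,0.02,-0.024],"turn": [7,0,0],"grip": 0},
  {"xyz": [-0.068,0.04,-0.048],"turn": [14,0,0],"grip": 0},
  {"xyz": [-0.068,0.06,-0.072],"turn": [21,0,0],"grip": 0},
  {"xyz": [-0.068,0.08,-0.096],"turn": [28,0,0],"grip": 0},
  {"xyz": [-0.068,0.094,-0.113],"turn": [34,0,0],"grip": 0},
  {"xyz": [-0.068,0.094,-0.113],"turn": [38,0,0],"grip": 0},
  {"xyz": [-0.068,0.094,-0.113],"turn": [38,0,0],"grip": 0},
  {"xyz": [-0.068,0.094,-0.113],"turn": [38,0,0],"grip": 0},
])

```text
t: 0.93
tcp_pos: [530.8, -113.0, 301.2]
ee_rot: [-0.31, 0.635, 0.311, 0.635]
wrist_force: [-0.5, 0.2, 0.8]
finger_gap: 0.1
```

>>> servo_tool([
  {"xyz": [0.03,0,0],"turn": [0,0,0],"grip": 0},
  {"xyz": [0.055,0,0],"turn": [0,0,0],"grip": 0},
  {"xyz": [0.065,0,0],"turn": [0,0,0],"grip": 0},
  {"xyz": [0.065,0,0],"turn": [0,0,0],"grip": 0},
  {"xyz": [0.065,0,0],"turn": [0,0,0],"grip": 0},
])

```text
t: 1.35
tcp_pos: [531.6, -112.8, 236.6]
ee_rot: [-0.311, 0.636, 0.31, 0.635]
wrist_force: [-0.1, -0.9, 0.4]
finger_gap: -0.6
```

```bash
cat > look.py <<'E'
import sys,cv2
from h import *
from workcell import manip,snapshot
k=sys.argv[1]
for n,(x,y,w,h) in (("side",(290,80,200,240)),("scene",(200,120,190,240))):
    im=snapshot(n)[:,:,::-1]; cv2.imwrite(f"pics/{n}{k}.png",im); cv2.imwrite(f"pics/{n}{k}c.png",cv2.resize(im[y:y+h,x:x+w],None,fx=2.5,fy=2.5,interpolation=cv2.INTER_CUBIC))
s=manip.observe();print(s['t'],s['tcp_pos'],s['wrist_force'],s['finger_gap'])
R=Ro.from_quat(s['ee_rot']).as_matrix();print(R.round(3)); tip=s['tcp_pos']+25*R[:,0];print("tip",tip,proj("side",[tip]),proj("scene",[tip]))
E
python3 look.py 1
```

```text
1.45 [ 532.25755475 -112.86534325  237.99334576] [-0.25822554  0.59034027 -0.00479983] -0.3433029725419107
[[ 0.003 -0.789  0.615]
 [-0.001  0.615  0.789]
 [-1.    -0.003  0.001]]
tip [ 532.32965197 -112.87876087  212.99345332] [[396.54621742 257.18455884]] [[251.89115924 204.03792098]]
```

View pics/side1c.png

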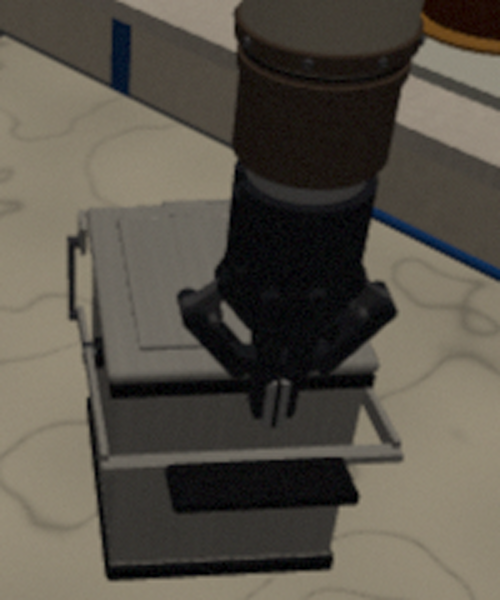

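View pics/scene1c.png

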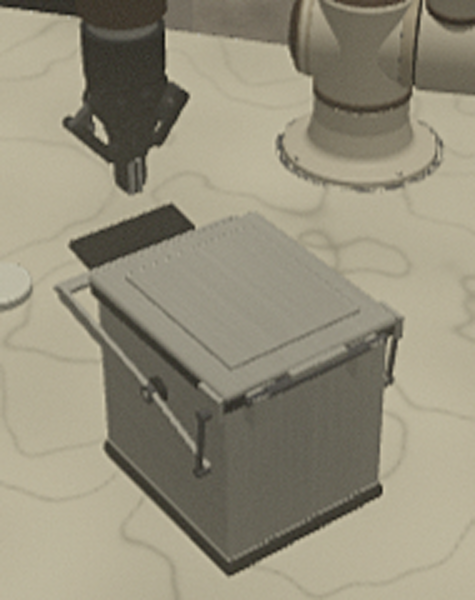

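Run:
```python
from h import *
import cv2
def M(n):
    c=camera_params(n);return c['mtx']@np.linalg.inv(c['cam_to_world'])[:3]
def tri(a,b):
    a=np.array(a)/2.5+[290,80];b=np.array(b)/2.5+[200,120]
    X=cv2.triangulatePoints(M("side"),M("scene"),a,b).ravel();X=X[:3]/X[3]
    return X.round(1),(proj("side",[X])-a).round(1),(proj("scene",[X])-b).round(1)
for a in (((273,424),(132,193)),((357,494),(70,242)),((177,502),(172,205)),((168,467),(195,228))): print(tri(*a))
```

```text
(array([ 531.3, -112.2,  231.3]), array([[-2.1, -0.9]]), array([[-0.8,  0.2]]))
(array([ 562.9, -164.8,  186.1]), array([[-0.7, -0.2]]), array([[-0.3,  0. ]]))
(array([472.5, -91.9, 185.2]), array([[-1.1, -0.5]]), array([[-0.4,  0.1]]))
(array([496.1, -60.7, 178.4]), array([[-1.2, -0.5]]), array([[-0.5,  0.2]]))
```

>>> servo_tool([
  {"xyz": [0.008,0,0],"turn": [0,0,0],"grip": 0},
  {"xyz": [0.016,0,0],"turn": [0,0,0],"grip": 0},
  {"xyz": [0.022,0,0],"turn": [0,0,0],"grip": 0},
  {"xyz": [0.023,0,0],"turn": [0,0,0],"grip": 0},
  {"xyz": [0.023,0,0],"turn": [0,0,0],"grip": 0},
])

```text
t: 1.87
tcp_pos: [530.6, -113.1, 212.7]
ee_rot: [-0.31, 0.636, 0.31, 0.635]
wrist_force: [-0.2, 0.2, -1.0]
finger_gap: -0.0
```

>>> servo_tool([
  {"xyz": [0.001,0,0],"turn": [0,0,0],"grip": 0},
  {"xyz": [0.002,0,0],"turn": [0,0,0],"grip": 0},
  {"xyz": [0.003,0,0],"turn": [0,0,0],"grip": 0},
  {"xyz": [0.004,0,0],"turn": [0,0,0],"grip": 0},
  {"xyz": [0.004,0,0],"turn": [0,0,0],"grip": 0},
  {"xyz": [0.004,0,0],"turn": [0,0,0],"grip": 0},
])

```text
t: 2.37
tcp_pos: [531.0, -113.0, 209.4]
ee_rot: [-0.31, 0.636, 0.31, 0.636]
wrist_force: [0.2, 0.2, 0.1]
finger_gap: 0.1
```

```bash
python3 look.py 2
```

```text
2.4667 [ 531.04683445 -112.99227622  209.51227967] [0.06422904 0.12971095 0.35227507] 0.28071485515642675
[[ 0.    -0.788  0.616]
 [-0.     0.616  0.788]
 [-1.    -0.     0.   ]]
tip [ 531.05221814 -112.99399751  184.51228031] [[394.16774878 270.3281487 ]] [[252.56416021 213.60958504]]
```

View pics/side2c.png

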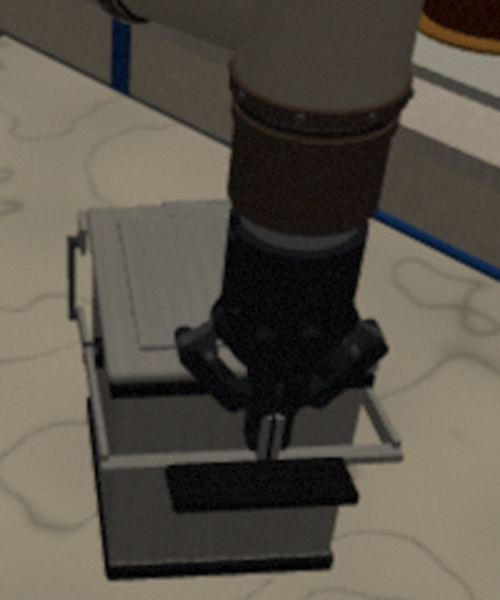

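View pics/scene2c.png

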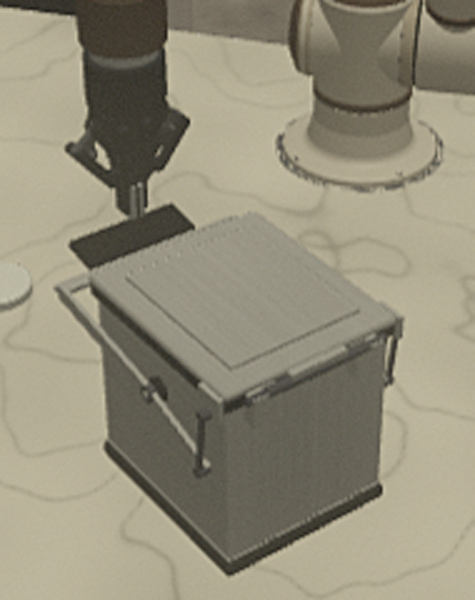

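>>> servo_tool([
  {"xyz": [0.002,0,0],"turn": [0,0,0],"grip": 0},
  {"xyz": [0.004,0,0],"turn": [0,0,0],"grip": 0},
  {"xyz": [0.006,0,0],"turn": [0,0,0],"grip": 0},
  {"xyz": [0.006,0,0],"turn": [0,0,0],"grip": 0},
])

```text
t: 2.8
tcp_pos: [530.6, -112.9, 202.8]
ee_rot: [-0.31, 0.636, 0.31, 0.635]
wrist_force: [-0.4, -0.5, 0.1]
finger_gap: 0.0
```

>>> servo_tool([
  {"xyz": [0.002,0,0],"turn": [0,0,0],"grip": 0},
  {"xyz": [0.004,0,0],"turn": [0,0,0],"grip": 0},
  {"xyz": [0.005,0,0],"turn": [0,0,0],"grip": 0},
  {"xyz": [0.005,0,0],"turn": [0,0,0],"grip": 0},
])

```text
t: 3.13
tcp_pos: [530.8, -113.0, 198.0]
ee_rot: [-0.31, 0.636, 0.31, 0.635]
wrist_force: [-0.8, -0.6, -0.2]
finger_gap: -0.1
```

>>> servo_tool([
  {"xyz": [0.001,0,0],"turn": [0,0,0],"grip": 0},
  {"xyz": [0.002,0,0],"turn": [0,0,0],"grip": 0},
  {"xyz": [0.003,0,0],"turn": [0,0,0],"grip": 0},
  {"xyz": [0.004,0,0],"turn": [0,0,0],"grip": 0},
  {"xyz": [0.004,0,0],"turn": [0,0,0],"grip": 0},
])

```text
t: 3.55
tcp_pos: [530.9, -113.0, 194.2]
ee_rot: [-0.31, 0.636, 0.31, 0.635]
wrist_force: [-0.5, -0.0, -0.3]
finger_gap: -0.0
```

>>> servo_tool([
  {"xyz": [0.001,0,0],"turn": [0,0,0],"grip": 0},
  {"xyz": [0.002,0,0],"turn": [0,0,0],"grip": 0},
  {"xyz": [0.003,0,0],"turn": [0,0,0],"grip": 0},
  {"xyz": [0.004,0,0],"turn": [0,0,0],"grip": 0},
  {"xyz": [0.004,0,0],"turn": [0,0,0],"grip": 0},
])

```text
t: 3.97
tcp_pos: [530.8, -113.0, 190.1]
ee_rot: [-0.31, 0.636, 0.31, 0.635]
wrist_force: [0.4, 0.6, 0.6]
finger_gap: 0.2
```

```bash
python3 look.py 3
```

```text
4.0667 [ 530.94454518 -112.9929616   190.3476222 ] [-0.47295643 -0.15494805  0.50049329] 0.1378566284311363
[[-0.    -0.788  0.616]
 [-0.     0.616  0.788]
 [-1.     0.    -0.   ]]
tip [ 530.94068035 -112.99396423  165.34762252] [[392.89579628 278.58824002]] [[252.93643694 220.09517447]]
```

View pics/side3c.png

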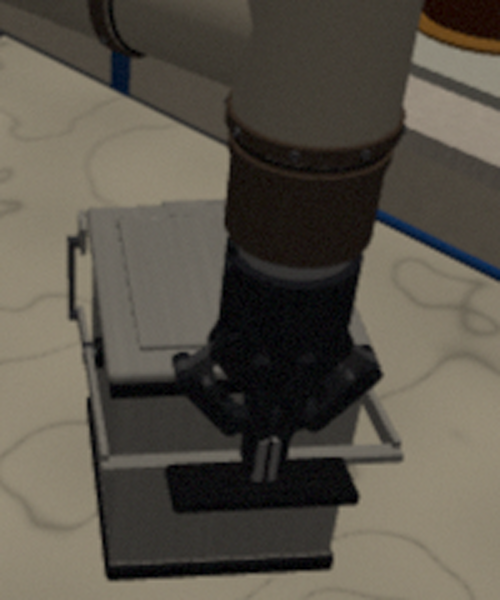

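View pics/scene3c.png

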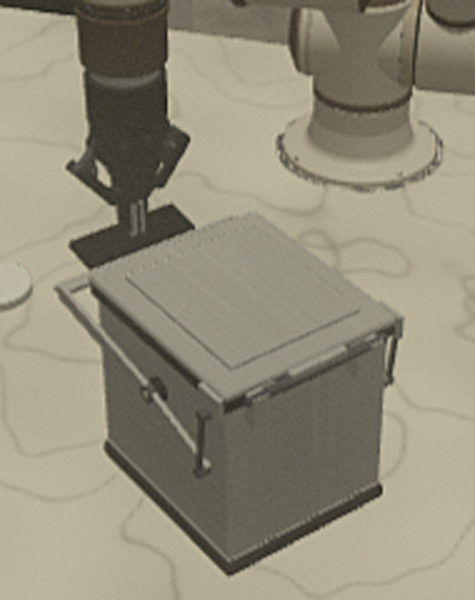

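>>> servo_tool([
  {"xyz": [0.001,0,0],"turn": [0,0,0],"grip": 0},
  {"xyz": [0.002,0,0],"turn": [0,0,0],"grip": 0},
  {"xyz": [0.003,0,0],"turn": [0,0,0],"grip": 0},
  {"xyz": [0.003,0,0],"turn": [0,0,0],"grip": 0},
])

```text
t: 4.4
tcp_pos: [531.0, -113.0, 187.9]
ee_rot: [-0.31, 0.635, 0.31, 0.636]
wrist_force: [-1.4, -0.2, 2.4]
finger_gap: 0.1
```

>>> servo_tool([
  {"xyz": [0.001,0,0],"turn": [0,0,0],"grip": 0},
  {"xyz": [0.002,0,0],"turn": [0,0,0],"grip": 0},
  {"xyz": [0.003,0,0],"turn": [0,0,0],"grip": 0},
  {"xyz": [0.003,0,0],"turn": [0,0,0],"grip": 0},
])

```text
t: 4.73
tcp_pos: [530.9, -113.3, 185.8]
ee_rot: [-0.31, 0.635, 0.31, 0.635]
wrist_force: [-2.8, 0.4, 7.6]
finger_gap: -0.1
```

>>> servo_tool([
  {"xyz": [0.0015,0,0],"turn": [0,0,0],"grip": 0},
  {"xyz": [0.003,0,0],"turn": [0,0,0],"grip": 0},
  {"xyz": [0.0045,0,0],"turn": [0,0,0],"grip": 0},
  {"xyz": [0.006,0,0],"turn": [0,0,0],"grip": 0},
  {"xyz": [0.0075,0,0],"turn": [0,0,0],"grip": 0},
  {"xyz": [0.009,0,0],"turn": [0,0,0],"grip": 0},
  {"xyz": [0.01,0,0],"turn": [0,0,0],"grip": 0},
  {"xyz": [0.01,0,0],"turn": [0,0,0],"grip": 0},
])

```text
t: 5.4
tcp_pos: [530.2, -114.2, 175.5]
ee_rot: [-0.311, 0.636, 0.31, 0.635]
wrist_force: [-3.7, -2.5, 7.0]
finger_gap: -0.1
```

```bash
python3 look.py 4
```

```text
5.5 [ 530.16737129 -114.18782416  175.68041497] [-4.10532099 -2.81215531  7.34309481] 0.14357764875881676
[[-0.002 -0.788  0.615]
 [-0.002  0.615  0.788]
 [-1.    -0.    -0.003]]
tip [ 530.12947902 -114.24285256  150.68050425] [[392.22191084 285.34847809]] [[252.83547166 224.75316011]]
```

View pics/side4c.png

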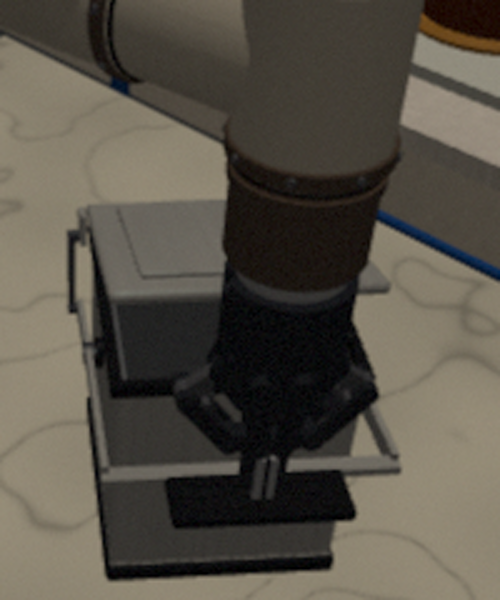

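View pics/scene4c.png

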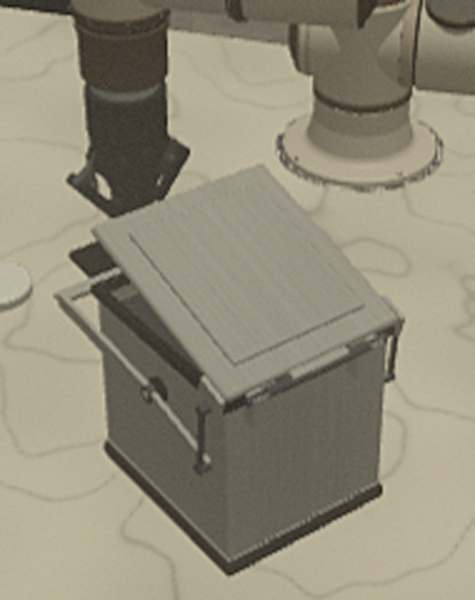

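The lid is rising, with its front edge well clear of the wrist. I'll keep pressing.

>>> servo_tool([
  {"xyz": [0.0015,0,0],"turn": [0,0,0],"grip": 0},
  {"xyz": [0.003,0,0],"turn": [0,0,0],"grip": 0},
  {"xyz": [0.005,0,0],"turn": [0,0,0],"grip": 0},
  {"xyz": [0.007,0,0],"turn": [0,0,0],"grip": 0},
  {"xyz": [0.009,0,0],"turn": [0,0,0],"grip": 0},
  {"xyz": [0.011,0,0],"turn": [0,0,0],"grip": 0},
  {"xyz": [0.013,0,0],"turn": [0,0,0],"grip": 0},
  {"xyz": [0.0145,0,0],"turn": [0,0,0],"grip": 0},
  {"xyz": [0.015,0,0],"turn": [0,0,0],"grip": 0},
  {"xyz": [0.015,0,0],"turn": [0,0,0],"grip": 0},
])

```text
t: 6.33
tcp_pos: [530.4, -114.2, 160.3]
ee_rot: [-0.311, 0.636, 0.31, 0.635]
wrist_force: [-3.6, -3.8, 6.0]
finger_gap: 0.4
```

```bash
python3 look.py 5
```

```text
6.4333 [ 530.4340333  -114.18391915  160.37634346] [-1.94523073 -3.31402389  5.06430749] 0.10950589647244777
[[-0.001 -0.788  0.616]
 [-0.002  0.616  0.788]
 [-1.    -0.    -0.002]]
tip [ 530.40971856 -114.23377595  135.376405  ] [[391.39608018 291.49224895]] [[253.08142206 229.88772319]]
```

View pics/side5c.png

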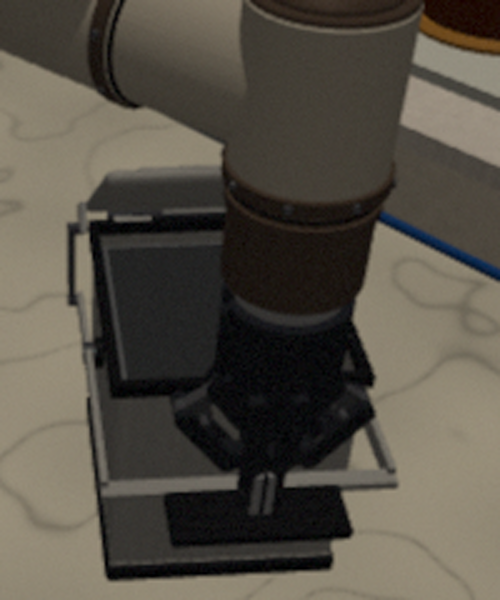

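View pics/scene5c.png

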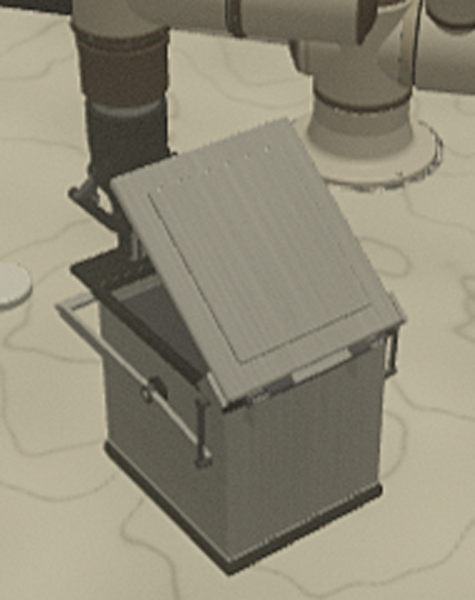

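>>> servo_tool([
  {"xyz": [0.0015,0,0],"turn": [0,0,0],"grip": 0},
  {"xyz": [0.003,0,0],"turn": [0,0,0],"grip": 0},
  {"xyz": [0.005,0,0],"turn": [0,0,0],"grip": 0},
  {"xyz": [0.007,0,0],"turn": [0,0,0],"grip": 0},
  {"xyz": [0.009,0,0],"turn": [0,0,0],"grip": 0},
  {"xyz": [0.011,0,0],"turn": [0,0,0],"grip": 0},
  {"xyz": [0.0125,0,0],"turn": [0,0,0],"grip": 0},
  {"xyz": [0.0135,0,0],"turn": [0,0,0],"grip": 0},
  {"xyz": [0.014,0,0],"turn": [0,0,0],"grip": 0},
  {"xyz": [0.014,0,0],"turn": [0,0,0],"grip": 0},
])

```text
t: 7.27
tcp_pos: [531.1, -113.0, 145.2]
ee_rot: [-0.31, 0.636, 0.31, 0.636]
wrist_force: [-0.8, -2.5, 2.8]
finger_gap: -0.1
```

```bash
python3 look.py 6
python3 - <<'E'
from h import *
for v in ((642,31,.909),(645,33.7,.9)):
  for th in (0.65,.9,.95,1,1.05,1.1,1.15,1.2):
    P=[(101.5-214*np.cos(th),-93.5,203+214*np.sin(th)),(101.5-214*np.cos(th),93.5,203+214*np.sin(th))]
    print(th,((proj("scene",b2w(P,*v))-[200,120])*2.5).round().tolist())
E
```

```text
7.3667 [ 531.09876919 -112.85656951  145.30005935] [-0.29528112 -1.83280309  3.27429287] -0.031719945492931244
[[ 0.    -0.788  0.616]
 [ 0.     0.616  0.788]
 [-1.    -0.     0.   ]]
tip [ 531.10173572 -112.85379324  120.30005968] [[390.16543009 296.82607537]] [[253.78689778 235.07039536]]
0.65 [[103.0, 184.0], [280.0, 119.0]]
0.9 [[125.0, 164.0], [307.0, 98.0]]
0.95 [[130.0, 161.0], [313.0, 96.0]]
1 [[136.0, 159.0], [319.0, 93.0]]
1.05 [[142.0, 158.0], [326.0, 92.0]]
1.1 [[148.0, 158.0], [333.0, 91.0]]
1.15 [[155.0, 158.0], [341.0, 91.0]]
1.2 [[161.0, 158.0], [348.0, 91.0]]
0.65 [[105.0, 185.0], [284.0, 122.0]]
0.9 [[127.0, 165.0], [310.0, 101.0]]
0.95 [[132.0, 163.0], [316.0, 98.0]]
1 [[137.0, 161.0], [322.0, 96.0]]
1.05 [[143.0, 160.0], [329.0, 94.0]]
1.1 [[150.0, 160.0], [336.0, 93.0]]
1.15 [[156.0, 160.0], [343.0, 93.0]]
1.2 [[163.0, 160.0], [351.0, 93.0]]
```

View pics/scene6c.png

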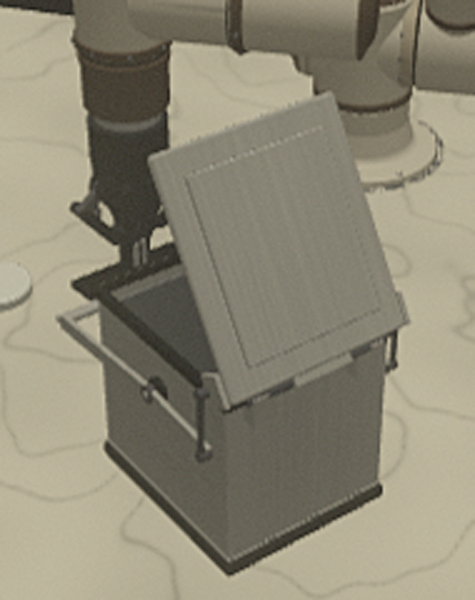

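View pics/side6c.png

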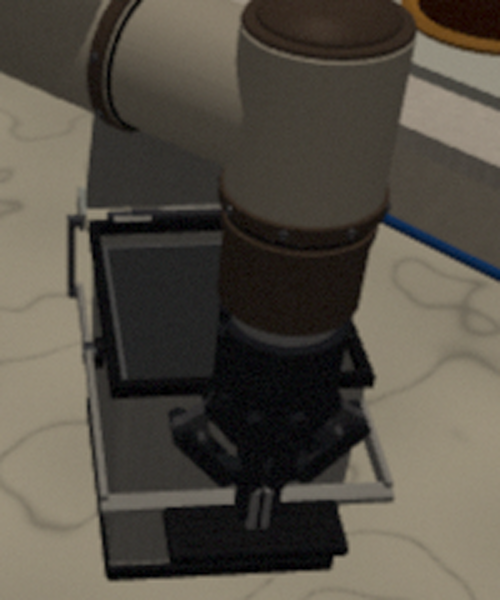

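Lid at about 1.05 rad by the image and by pad travel, with about 3 N on the pad. Holding now.

>>> servo_tool([
  {"xyz": [0,0,0],"turn": [0,0,0],"grip": 0},
  {"xyz": [0,0,0],"turn": [0,0,0],"grip": 0},
  {"xyz": [0,0,0],"turn": [0,0,0],"grip": 0},
  {"xyz": [0,0,0],"turn": [0,0,0],"grip": 0},
  {"xyz": [0,0,0],"turn": [0,0,0],"grip": 0},
  {"xyz": [0,0,0],"turn": [0,0,0],"grip": 0},
  {"xyz": [0,0,0],"turn": [0,0,0],"grip": 0},
  {"xyz": [0,0,0],"turn": [0,0,0],"grip": 0},
  {"xyz": [0,0,0],"turn": [0,0,0],"grip": 0},
  {"xyz": [0,0,0],"turn": [0,0,0],"grip": 0},
])

```text
t: 8.2
tcp_pos: [531.1, -112.9, 145.5]
ee_rot: [-0.31, 0.635, 0.31, 0.636]
wrist_force: [-0.7, -1.7, 2.3]
finger_gap: -0.0
```

>>> servo_tool([
  {"xyz": [0,0,0],"turn": [0,0,0],"grip": 0},
  {"xyz": [0,0,0],"turn": [0,0,0],"grip": 0},
  {"xyz": [0,0,0],"turn": [0,0,0],"grip": 0},
  {"xyz": [0,0,0],"turn": [0,0,0],"grip": 0},
  {"xyz": [0,0,0],"turn": [0,0,0],"grip": 0},
  {"xyz": [0,0,0],"turn": [0,0,0],"grip": 0},
  {"xyz": [0,0,0],"turn": [0,0,0],"grip": 0},
  {"xyz": [0,0,0],"turn": [0,0,0],"grip": 0},
  {"xyz": [0,0,0],"turn": [0,0,0],"grip": 0},
  {"xyz": [0,0,0],"turn": [0,0,0],"grip": 0},
])

```text
t: 9.03
tcp_pos: [531.1, -112.9, 145.4]
ee_rot: [-0.31, 0.635, 0.31, 0.636]
wrist_force: [-0.2, -0.7, 2.8]
finger_gap: 0.3
```

>>> servo_tool([
  {"xyz": [0,0,0],"turn": [0,0,0],"grip": 0},
  {"xyz": [0,0,0],"turn": [0,0,0],"grip": 0},
  {"xyz": [0,0,0],"turn": [0,0,0],"grip": 0},
  {"xyz": [0,0,0],"turn": [0,0,0],"grip": 0},
  {"xyz": [0,0,0],"turn": [0,0,0],"grip": 0},
  {"xyz": [0,0,0],"turn": [0,0,0],"grip": 0},
  {"xyz": [0,0,0],"turn": [0,0,0],"grip": 0},
  {"xyz": [0,0,0],"turn": [0,0,0],"grip": 0},
  {"xyz": [0,0,0],"turn": [0,0,0],"grip": 0},
  {"xyz": [0,0,0],"turn": [0,0,0],"grip": 0},
])

```text
t: 9.87
tcp_pos: [531.1, -113.0, 145.5]
ee_rot: [-0.31, 0.635, 0.31, 0.636]
wrist_force: [0.1, -1.1, 3.8]
finger_gap: -0.0
```

>>> servo_tool([
  {"xyz": [0,0,0],"turn": [0,0,0],"grip": 0},
  {"xyz": [0,0,0],"turn": [0,0,0],"grip": 0},
  {"xyz": [0,0,0],"turn": [0,0,0],"grip": 0},
  {"xyz": [0,0,0],"turn": [0,0,0],"grip": 0},
  {"xyz": [0,0,0],"turn": [0,0,0],"grip": 0},
])

```text
t: 10.28
tcp_pos: [531.1, -112.9, 145.5]
ee_rot: [-0.31, 0.635, 0.31, 0.636]
wrist_force: [0.7, -0.3, 3.1]
finger_gap: -0.1
```

>>> servo_tool([
  {"xyz": [-0.001,0,0],"turn": [0,0,0],"grip": 0},
  {"xyz": [-0.002,0,0],"turn": [0,0,0],"grip": 0},
  {"xyz": [-0.0035,0,0],"turn": [0,0,0],"grip": 0},
  {"xyz": [-0.005,0,0],"turn": [0,0,0],"grip": 0},
  {"xyz": [-0.0065,0,0],"turn": [0,0,0],"grip": 0},
  {"xyz": [-0.008,0,0],"turn": [0,0,0],"grip": 0},
  {"xyz": [-0.0095,0,0],"turn": [0,0,0],"grip": 0},
  {"xyz": [-0.011,0,0],"turn": [0,0,0],"grip": 0},
  {"xyz": [-0.0125,0,0],"turn": [0,0,0],"grip": 0},
  {"xyz": [-0.014,0,0],"turn": [0,0,0],"grip": 0},
])

```text
t: 11.12
tcp_pos: [531.0, -112.9, 159.8]
ee_rot: [-0.31, 0.635, 0.31, 0.636]
wrist_force: [-1.2, 0.7, 5.5]
finger_gap: -0.2
```

>>> servo_tool([
  {"xyz": [-0.0013,0,0],"turn": [0,0,0],"grip": 0},
  {"xyz": [-0.0026,0,0],"turn": [0,0,0],"grip": 0},
  {"xyz": [-0.0039,0,0],"turn": [0,0,0],"grip": 0},
  {"xyz": [-0.0052,0,0],"turn": [0,0,0],"grip": 0},
  {"xyz": [-0.0065,0,0],"turn": [0,0,0],"grip": 0},
  {"xyz": [-0.0078,0,0],"turn": [0,0,0],"grip": 0},
  {"xyz": [-0.0091,0,0],"turn": [0,0,0],"grip": 0},
  {"xyz": [-0.0104,0,0],"turn": [0,0,0],"grip": 0},
  {"xyz": [-0.0117,0,0],"turn": [0,0,0],"grip": 0},
  {"xyz": [-0.013,0,0],"turn": [0,0,0],"grip": 0},
])

```text
t: 11.95
tcp_pos: [531.7, -112.2, 173.2]
ee_rot: [-0.31, 0.635, 0.31, 0.636]
wrist_force: [-0.7, 4.2, 5.7]
finger_gap: -0.4
```

```bash
python3 look.py 7
```

```text
12.05 [ 531.68063035 -112.16504158  173.49013887] [-0.65594253  3.36295247  7.4227626 ] -0.0208437286271947
[[ 0.002 -0.788  0.615]
 [ 0.001  0.615  0.788]
 [-1.    -0.001  0.002]]
tip [ 531.73415013 -112.13960485  148.4902091 ] [[391.78229363 285.10226684]] [[253.46745815 225.97365777]]
```

View pics/scene7c.png

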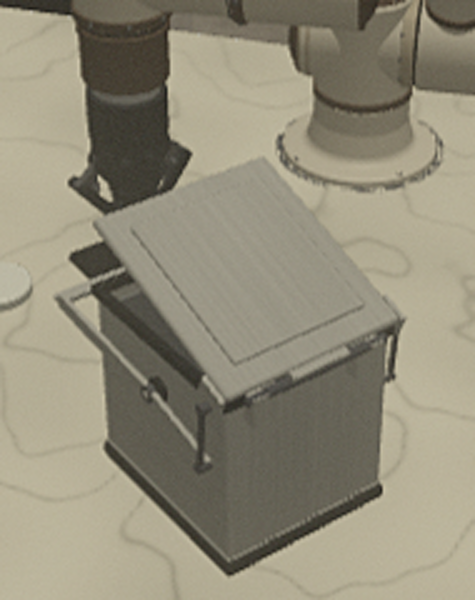

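>>> servo_tool([
  {"xyz": [-0.0012,0,0],"turn": [0,0,0],"grip": 0},
  {"xyz": [-0.0024,0,0],"turn": [0,0,0],"grip": 0},
  {"xyz": [-0.0036,0,0],"turn": [0,0,0],"grip": 0},
  {"xyz": [-0.0048,0,0],"turn": [0,0,0],"grip": 0},
  {"xyz": [-0.006,0,0],"turn": [0,0,0],"grip": 0},
  {"xyz": [-0.0072,0,0],"turn": [0,0,0],"grip": 0},
  {"xyz": [-0.0084,0,0],"turn": [0,0,0],"grip": 0},
  {"xyz": [-0.0096,0,0],"turn": [0,0,0],"grip": 0},
  {"xyz": [-0.0108,0,0],"turn": [0,0,0],"grip": 0},
  {"xyz": [-0.0118,0,0],"turn": [0,0,0],"grip": 0},
])

```text
t: 12.88
tcp_pos: [532.7, -111.5, 185.3]
ee_rot: [-0.31, 0.634, 0.31, 0.637]
wrist_force: [-0.1, 5.6, 6.7]
finger_gap: -0.3
```

>>> servo_tool([
  {"xyz": [-0.0007,0,0],"turn": [0,0,0],"grip": 0},
  {"xyz": [-0.0014,0,0],"turn": [0,0,0],"grip": 0},
  {"xyz": [-0.0021,0,0],"turn": [0,0,0],"grip": 0},
  {"xyz": [-0.0028,0,0],"turn": [0,0,0],"grip": 0},
  {"xyz": [-0.0035,0,0],"turn": [0,0,0],"grip": 0},
  {"xyz": [-0.0042,0,0],"turn": [0,0,0],"grip": 0},
  {"xyz": [-0.005,0,0],"turn": [0,0,0],"grip": 0},
  {"xyz": [-0.006,0,0],"turn": [0,0,0],"grip": 0},
])

```text
t: 13.55
tcp_pos: [529.8, -113.2, 189.2]
ee_rot: [-0.309, 0.637, 0.31, 0.635]
wrist_force: [0.8, -0.2, -0.2]
finger_gap: -0.2
```

>>> servo_tool([
  {"xyz": [-0.001,0,0],"turn": [0,0,0],"grip": 0},
  {"xyz": [-0.002,0,0],"turn": [0,0,0],"grip": 0},
  {"xyz": [-0.004,0,0],"turn": [0,0,0],"grip": 0},
  {"xyz": [-0.01,0,0],"turn": [0,0,0],"grip": 0},
  {"xyz": [-0.03,0,0],"turn": [0,0,0],"grip": 0},
  {"xyz": [-0.06,0,0],"turn": [0,0,0],"grip": 0},
  {"xyz": [-0.09,0,0],"turn": [0,0,0],"grip": 0},
  {"xyz": [-0.1,0,0],"turn": [0,0,0],"grip": 0},
  {"xyz": [-0.1,0,0],"turn": [0,0,0],"grip": 0},
  {"xyz": [-0.1,0,0],"turn": [0,0,0],"grip": 0},
])

```text
t: 14.38
tcp_pos: [530.8, -112.8, 290.4]
ee_rot: [-0.31, 0.635, 0.31, 0.636]
wrist_force: [-0.6, -0.5, -1.3]
finger_gap: -0.1
```

```bash
python3 look.py 8
```

```text
14.4833 [ 530.067119   -112.83809666  288.63918109] [ 0.02527101 -0.1147071  -0.33667524] -0.015687394610787834
[[-0.003 -0.788  0.616]
 [ 0.     0.616  0.788]
 [-1.     0.003 -0.002]]
tip [ 529.9900044 -112.8261073  263.6393029] [[399.14530169 233.53020546]] [[251.25045073 185.45695092]]
```

View pics/scene8.png

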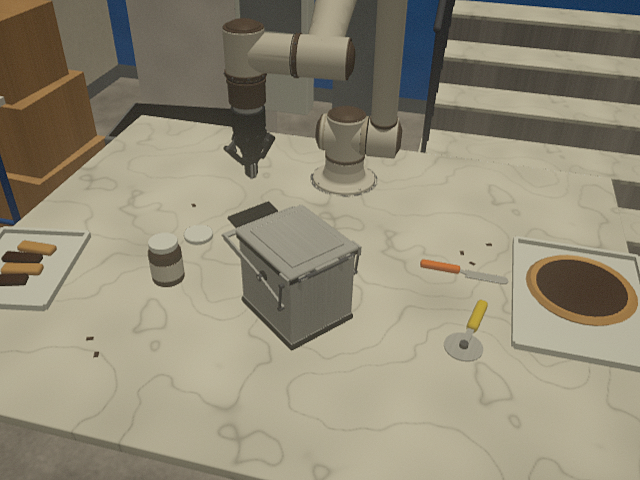

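View pics/side8c.png

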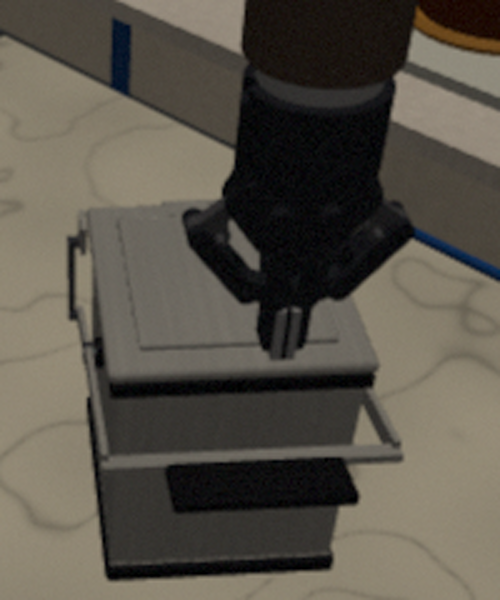

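The lid is shut, the pad is back at its rest pixels, the bystanders haven't moved, and the arm is clear.

```bash
python3 -c "
import cv2,numpy as np
a=cv2.imread('pics/scene0.png').astype(int);b=cv2.imread('pics/scene8.png').astype(int);d=abs(a-b).max(2)
print([(d[y:y+h,x:x+w]>40).sum() for x,y,w,h in((140,225,80,65),(410,250,100,40),(435,295,60,70),(225,255,140,100))])
from workcell import close_job;print(close_job())"
```

```text
[np.int64(0), np.int64(0), np.int64(0), np.int64(0)]
the job is handed in; nothing more can be done
None
```

I opened the bin by pressing the lever pad with closed fingertips, held the lid open, lowered it slowly and moved clear. The job was handed in at about 14.5 s of the 48 s, and no verdict came back.

- **Open and hold:** the pad went down about 43 mm and the lid stood at about 1.05 rad. I held it there for just over 3 s with about 3 N on the pad. The highest force I read at any point was about 9 N.
- **Lowering:** I let the lever up over about 3 s. The fingers were still carrying 5–7 N half way down and just before the lid shut. Then I lifted the gripper about 100 mm clear, with no contact force left.
- **Last checks:** the lid is shut and the pad is back at its rest position in both pictures. Comparing the start and end scene pictures shows no change around the jar, jar lid, pizza wheel, spreader or the bin's body.
- **One disagreement:** the fingers touched the pad about 20 mm lower than the stated fingertip length predicted. I found contact by small steps with force readings instead, and the pad travel and the lid angle in the pictures then agreed.

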